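# Close up the tea chest

## Robot

A 6-joint arm with a two-finger parallel gripper is mounted at the origin on the work surface. World frame = base frame: x ahead of the robot, y to its left, z up, the work surface at z = 0. Lengths are in mm, angles in rad, forces in N, time in s.
With the tool pointing down it reaches from about 350 to 875 mm from the base axis. Payload 4.2 kg.
Tool frame: the origin (TCP) lies midway between the tips of the shut fingers; the grasp point (between the pads) lies 19 mm behind it (arm.tcp_to_grasp is the distance from the TCP to the grasp point, in mm); z points along the fingers, y is the line along which they close (so a half turn about z gives the same grasp; the last joint's range is limited). The gripper opens to 85 mm and grips with 20 to 120 N. Pads are 22 mm wide; open, the fingers measure 114 mm over their backs; the gripper's body (76 mm by 85 mm) begins 54 mm behind the grasp point. The pads swing forward as they close: fully open they stand 13 mm farther back than shut.
Start: joints at [-0.877, 0.385, 0.008, 0, -1.194, -0.259], TCP at [263.28, -566.818, 231.312] pointing down, gripper open.
Joint ranges: [-3.14, 3.14], [-1.21, 2.06], [-1.07, 1.41], [-3.16, 2.05], [-2.99, -0.16], [-3.1, 3.1]. Speed limits (rad/s): [2.79, 2.79, 3.14, 3.14, 3.14, 3.14].

## Interface

Orientations are given as a unit quaternion [x, y, z, w].
In Python, from bench import arm gives the robot as it stands.
- The arm moves only by the tool arm_command, never from a script. Its argument "rows" is a list of rows, each a list of 2 entries, a list of its own where there are three numbers: the shift along the tool's x, y, z as a fraction of full scale, then the turn, a rotation vector about the tool's x, y, z as a fraction of full scale. In form: [[[x, y, z], [wx, wy, wz]], ...]. A call has 1 to 5 rows; each row is the pose to reach, as a shift and turn from the pose commanded when the call began, along the tool's axes at that moment, turning the shorter way round; what a row does not reach only later rows make up. Full scale, the value 1, is 0.25 m for a shift and 180 degrees for a turn. A row lasts 1/10 s, in which the tool goes at most 50 mm and 8.59 degrees, less where a joint would pass 70% of its speed; a pose out of reach is approached as far as the arm can. A call with a number of a shift or a turn outside -1 to 1 is refused whole. A call with a gripper value outside its range is refused whole. "grip" is the opening, from 0 (shut) to 1 (fully open), set as the call begins (left out, the last holds). The fingers move at their own pace and stop on an object; the grip force is fixed at half the most. Time passes only in rows, so rows that repeat a pose let the fingers close. It gives the time, the measured TCP pose, the force, the opening and the grip force at its end, in the units of the state.
- arm.read_state(): the state, without advancing time (a new reading comes with each control period).
- arm.get_image(name): name is "scene" or "top"; returns (picture, depth): 400x640x3 uint8, blue, green, red; 400x640 float32, mm along the optical axis (not along the pixel's ray), 0 where there is no reading.
- arm.camera_info(name): a dict with "fx", "fy", "cx", "cy" (pixels), "k1" (the pictures are not rectified: a ray, as slopes to the right and down, at radius r is drawn at 1 + k1 r^2 times it, then the intrinsics apply), "extrinsics" (4x4, takes a point from camera to world coordinates). Camera axes: x right, y down, z forward; pixel columns grow to the right and rows downward; lengths in mm; the calibration is good to about 2 mm. A picture is of the moment at which its call begins. camera_info takes no time and is no camera call.
- arm.job_done(): hands the job in; it is judged then, once.
Trained networks look in the newest picture that a camera, given by its name, has taken for a name from the list of things; names that differ only in an ending like _2 or _b are one class to them, and where a whole thing is asked for, a point or a joint stands for the part that bears it (a point fixed in the world has none). Each returns a list of dicts, best first, with "score" (0 to 1); they miss things now and then, are a little off and sometimes report something else, mostly with a low value. They report only what shows in the picture. A call takes as long as a camera call. They do not tell look-alikes from the thing itself.
- arm.spot_in(camera, query): "position" ([column, row] in pixels, amid what is visible of it).
The state is a dict: "clock": time; "joints": joint angles; "joint_vel": joint speeds; "joint_efforts": joint torques, N m; "position": TCP position; "ee_rot": TCP orientation; "contact_force": force on the tool from outside, world axes, zero at the start; "wrist_torque": the same for the moment, N m; "gripper_width": finger opening in mm; "grasp_force": force on a finger pad.
Only numpy, scipy, OpenCV 4.12 (cv2) and the standard library are available. Lean on these libraries where they do the work, as an engineer would, in place of code of your own. Each camera call takes 0.05 s, during which the arm holds its last target. There are 200 camera calls.

## Task

Close up the tea chest on the kitchen counter, pushing with the fingertips only: first push its open drawer fully home, then push the raised lid down gently until it is fully shut, without slamming it. Leave the mug, the glass, the jar and the tin in the chest where they stand.

Things in the scene. Friction and masses are not known exactly. Their poses are not given: they have to be found in the camera images.
- chest: Light bamboo tea chest, fixed to the counter: 180 mm deep (its x), 200 mm wide (its y), 95 mm high without the lid. Origin: centre of its underside, on the counter. Its -x axis points out of the front, where the drawer slides out; z is up. Walls 10 mm thick; open on top while the lid is up; the inner floor of the upper compartment is 55 mm above the counter.
- drawer (a joint): How far the chest's drawer stands out towards the chest's -x, in m: 0 fully home, at most 0.10. It slides stiffly (about 1.5 N of friction), meets a stop at 0 and stays where it is left.
- drawer_face (a point): Centre of the outer face of the drawer's front panel, 27.5 mm above the counter (small brass plate). The panel is a brown board 200 mm wide, 43 mm high (from 6 to 49 mm above the counter) and 16 mm thick; it has no handle, and is pushed on the face along the chest's +x. When home, this face lies 16 mm in front of the chest's front wall, 106 mm from the chest's origin. Moves with the drawer; axes as the chest's.
- lid (a joint): Opening angle of the lid in rad: 0 shut (lying flat on the chest's rim), 1.57 standing upright, at most 1.6. The hinge is stiff (about 0.35 N m of friction): the lid stays where it is left, and needs 2 to 4 N of push near its edge; it meets a stop at 0.
- lid_hinge (a point): Middle of the lid's hinge line: on the chest's back top edge, at 90 mm along the chest's +x, 95 mm above the counter. The hinge line runs along the chest's y. Axes as the chest's.
- lid_edge (a point): Middle of the lid's free edge, on its outer face (the face that is on top when the lid is shut). The lid is a plain board 180 mm from hinge line to free edge, 200 mm wide, 12 mm thick; its inner face (green lining) lies in the plane through the hinge line, its outer face 12 mm beyond. When shut, this point is 107 mm above the counter, over the chest's front wall. Axes turn with the lid: -x runs from the hinge to the free edge, z points out of the outer face.
- mug: Terracotta mug, 78 mm across, 88 mm high, handle at its own +y. Stands loose on the counter near the chest. Origin: centre of its underside.
- glass: Green glass tumbler, 68 mm across, 85 mm high. Stands loose on the counter near the chest. Origin: centre of its underside.
- jar: Jar with a brass-coloured cap and a paper label, 72 mm across, 95 mm high. Stands loose on the counter near the chest. Origin: centre of its underside.
- tin: Small round tin with a red lid, 58 mm across, 36 mm high, standing loose inside the chest's upper compartment, below the shut lid (it does not hinder it). Origin: centre of its underside.
Things that resemble listed ones, but are neither listed nor needed, are in the scene too. What is meant by the glass is not blue, and is the larger of those in its own colour.

How it is judged:
By the outcome, as a careful person would: the job done as asked, in the order asked, and still so for the second after the job is handed in, with the robot touching nothing.
It also fails if it takes over 59 s, if anything falls off the work surface, if the arm or the gripper's body presses on something with over 40 N, if the wrist force passes 120 N, or if a joint passes its speed limit or range.

## Working session

There is one attempt and no reset: what is moved stays moved. The work goes in short steps, Python scripts to look and compute and a tool call to move; the robot and the scene stay as the last step left them, time stands still between calls to the robot, and variables do not carry over. Pictures are saved under pics/ and viewed, at most 10 in all, crops included, and the job is handed in when it is done.

Besides the shell and the picture viewer there is one more tool, called after "Request:" as name(argument=value, ...), one argument or row to a line, values as JSON. arm_command: Moves the arm, as the interface text tells. Shift numbers are shares of 0.25 m and turn numbers shares of 180 degrees, none past 1 either way. Its arguments: {"type":"object","properties":{"rows":{"type":"array","items":{"type":"array"}},"grip":{"type":"number"}},"required":["rows"]}

```bash
mkdir -p pics; ls
cat > h.py <<'E'
import numpy as np, cv2
from bench import arm
def world(name, depth, u, v):
    c=arm.camera_info(name); K=np.array([[c['fx'],0,c['cx']],[0,c['fy'],c['cy']],[0,0,1]])
    p=cv2.undistortPoints(np.array([[[u,v]]],float),K,np.array([c['k1'],0,0,0]))[0,0]
    # depth median
    u,v=int(round(u)),int(round(v)); w=depth[v-1:v+2,u-1:u+2]; w=w[w>0]
    z=np.median(w) if len(w) else 0
    return (c['extrinsics']@np.array([p[0]*z,p[1]*z,z,1]))[:3]
E
python3 - <<'E'
from h import *
np.set_printoptions(precision=1,suppress=True)
for n in ('scene','top'):
    im,d=arm.get_image(n); cv2.imwrite(f'pics/{n}1.png',im); np.save(n+'_d.npy',d); np.save(n+'_i.npy',im)
    print(n,np.array(arm.camera_info(n)['extrinsics']))
    for q in ('chest','drawer_face','lid_edge','lid_hinge','mug','glass','jar','tin'):
        for r in arm.spot_in(n,q)[:3]:
            u,v=r['position']; print(n,q,round(r['score'],2),np.array([u,v]),world(n,d,u,v))
print(arm.read_state())
E
```

```text
pics
scene [[   0.8    0.4   -0.4  954.6]
 [   0.6   -0.6    0.6 -406.5]
 [   0.    -0.7   -0.7  776.7]
 [   0.     0.     0.     1. ]]
scene chest 0.56 [280.9 221.4] [554.3  48.   70.1]
scene drawer_face 0.93 [244.2 267.1] [543.7 -64.6  26.8]
scene lid_edge 0.87 [312.1 155.5] [579.4 127.  209.9]
scene lid_hinge 0.6 [279.6 224.6] [553.5  43.9  63. ]
scene lid_hinge 0.51 [393.8 207.9] [735.2 210.6  80.2]
scene mug 0.79 [325.4 298.5] [713.9 -18.4   3.5]
scene glass 0.67 [396.7 161. ] [669.9 349.2  80.3]
scene glass 0.62 [351.9 157.7] [563.5 321.   57.1]
scene glass 0.52 [325.2 298.5] [713.6 -18.7   3.5]
scene jar 0.79 [394.9 211.7] [738.7 212.6  68.3]
scene jar 0.46 [242.3 267.8] [542.7 -69.   28.6]
scene jar 0.2 [349.  159.1] [556.8 319.   50.4]
scene tin 0.91 [317.5 215.3] [617.3  92.5  89.2]
top [[  0.   -1.    0.2 480.9]
 [ -1.   -0.   -0.  133.6]
 [  0.   -0.2  -1.  788.5]
 [  0.    0.    0.    1. ]]
top chest 0.79 [350.8 240.6] [543.9  46.7  54.9]
top drawer_face 0.61 [409.8 245.7] [539.3 -79.8  25.6]
top lid_edge 0.94 [307.3 222.4] [553.2 134.4 241.9]
top lid_hinge 0.71 [352.6 239.6] [545.9  43.2  55.7]
top mug 0.87 [388.8 154.2] [743.7 -43.1   4.9]
top glass 0.94 [234.4 287.2] [445.4 281.5   4.7]
top glass 0.74 [223.6 227. ] [569.5 312.7   5.7]
top glass 0.58 [184.4 181. ] [667.2 404.3   7.1]
top jar 0.93 [260.8 154.1] [705. 230.  96.]
top tin 0.68 [329.5 205.4] [607.4  92.8  91.8]
top tin 0.54 [352.6 241.4] [542.4  43.1  54.9]
{'clock': 0.9, 'joints': array([-0.9,  0.4,  0. , -0. , -1.2, -0.3]), 'joint_vel': array([-0.,  0.,  0.,  0.,  0., -0.]), 'joint_efforts': array([ -0. , -39.2,  18.9,   4.2,  -0. ,   0. ]), 'position': array([ 263.3, -566.8,  231.3]), 'ee_rot': array([-0.2,  1. ,  0. , -0. ]), 'contact_force': array([-0.2, -0.8,  0. ]), 'wrist_torque': array([-0., -0., -0.]), 'grasp_force': 0.0, 'gripper_width': 85.63788001356222}
```

View pics/scene1.png

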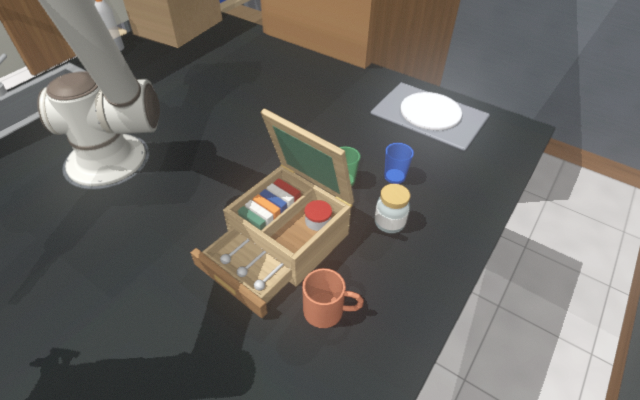

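View pics/top1.png

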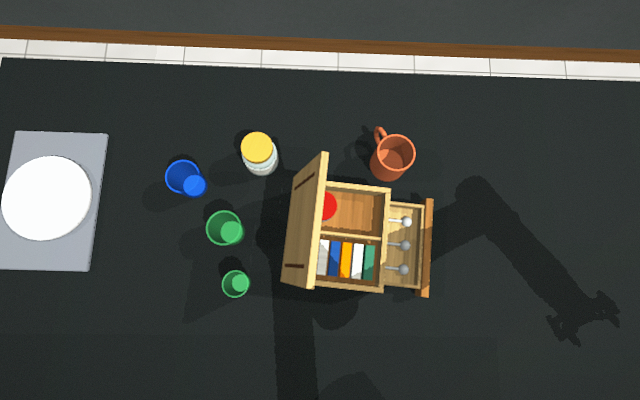

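Both pictures show the chest with its drawer towards world -y: brown panel in top at cols 425–434, rows 198–297, and in scene around (230,280). The lid leans up, with its free edge in top from (327,155) to (312,288). The glasses are the large green at top (225,228), the small green at (235,284) and the blue at (185,178). The mug is at (392,157) and the jar at (258,150). Only one chest is present. Next I'll fit its geometry.

```bash
cat > geo.py <<'E'
from h import *
np.set_printoptions(precision=2,suppress=True)
def cloud(n,d):
    c=arm.camera_info(n); K=np.array([[c['fx'],0,c['cx']],[0,c['fy'],c['cy']],[0,0,1]])
    v,u=np.mgrid[0:400,0:640]
    p=cv2.undistortPoints(np.stack([u,v],-1).reshape(-1,1,2).astype(float),K,np.array([c['k1'],0,0,0])).reshape(400,640,2)
    P=np.dstack([p*d[...,None],d,np.ones_like(d)])@np.array(c['extrinsics']).T
    P=P[...,:3]; P[d==0]=np.nan; return P
if __name__=='__main__':
  for n in ('top','scene'):
    P=cloud(n,np.load(n+'_d.npy')); x,y,z=np.moveaxis(P,-1,0)
    reg=(x>430)&(x<680)&(y>-140)&(y<260)
    for nm,m in (('panel top',reg&(y<-40)&(z>44)&(z<54)),('rim',reg&(z>92)&(z<98)&(y>-30))):
        q=P[m]; r=cv2.minAreaRect(q[:,:2].astype(np.float32)); print(n,nm,len(q),r,'\n',cv2.boxPoints(r), q.mean(0))
    # lid plane: points z>120 near chest
    q=P[reg&(z>120)&(z<300)&(y>90)]
    best=None
    rng=np.random.default_rng(0)
    for _ in range(300):
        a=q[rng.choice(len(q),3,False)]; nn=np.cross(a[1]-a[0],a[2]-a[0]); nn/=np.linalg.norm(nn)+1e-9
        i=abs((q-a[0])@nn)<2.5
        if best is None or i.sum()>best.sum(): best=i
    s=q[best]; c=s.mean(0); nn=np.linalg.svd(s-c,full_matrices=False)[2][2]; nn*=np.sign(nn[1])
    print(n,'lid',len(q),len(s),'c',c,'n',nn,'elev deg',np.degrees(np.arcsin(nn[2])),'yaw',np.degrees(np.arctan2(nn[1],nn[0])))
    print(' min',s.min(0),'max',s.max(0), 'top pts',s[s[:,2]>s[:,2].max()-6].mean(0))
  np.set_printoptions(precision=4); print(arm.read_state()['ee_rot'])
E
python3 geo.py
```

```text
top panel top 1101 ((537.6763305664062, -82.8509521484375), (83.64729309082031, 199.35121154785156), 89.91663360595703) 
 [[ 437.94 -124.53]
 [ 637.29 -124.82]
 [ 637.41  -41.17]
 [ 438.06  -40.88]] [ 537.79 -102.41   48.23]
top rim 1439 ((551.1575317382812, 46.27137756347656), (129.8634796142578, 202.0164337158203), 85.13771057128906) 
 [[445.01  -9.87]
 [646.3  -26.99]
 [657.31 102.41]
 [456.02 119.53]] [547.61  31.31  95.14]
top lid 3953 3245 c [555.24 142.6  213.16] n [0.08 0.96 0.28] elev deg 16.21079879449615 yaw 85.06965363506417
 min [458.9  112.86 120.09] max [659.23 176.62 273.99] top pts [555.95 124.47 271.23]
scene panel top 792 ((541.765380859375, -82.7659912109375), (77.7414779663086, 199.05384826660156), 86.7115707397461) 
 [[ 440.17 -115.86]
 [ 638.9  -127.28]
 [ 643.36  -49.67]
 [ 444.63  -38.25]] [ 546.09 -109.79   47.44]
scene rim 1316 ((554.5143432617188, 71.18214416503906), (184.0826873779297, 201.73971557617188), 85.12550354003906) 
 [[446.19 -11.96]
 [647.2  -29.1 ]
 [662.84 154.32]
 [461.83 171.46]] [562.13  65.    94.03]
scene lid 3521 3045 c [566.11 129.27 202.65] n [0.08 0.96 0.26] elev deg 15.179830235092076 yaw 85.29494233350347
 min [456.89 103.75 120.02] max [661.03 160.   270.77] top pts [565.45 112.87 267.37]
[-0.2157  0.9765  0.     -0.    ]
```

Request:
arm_command(
  rows=[
    [[-0.16, 0.1, 0], [0, 0, -0.04]],
    [[-0.33, 0.2, 0], [0, 0, -0.08]],
    [[-0.5, 0.3, 0], [0, 0, -0.12]],
    [[-0.66, 0.39, 0], [0, 0, -0.16]],
    [[-0.82, 0.48, 0], [0, 0, -0.2]],
  ],
  grip=0,
)

```text
clock: 1.4
position: [399.5, -370.0, 231.6]
ee_rot: [-0.509, 0.861, -0.0, 0.0]
contact_force: [0.7, -1.2, 0.2]
gripper_width: 12.6
grasp_force: 0.0
```

```bash
cat > cs.py <<'E'
import numpy as np, sys
from bench import arm
from scipy.spatial.transform import Rotation as R
np.set_printoptions(precision=3,suppress=True)
C=np.array([554,70.5,0]); a=np.radians(85.1)
B=np.array([[np.cos(a),np.sin(a),0],[-np.sin(a),np.cos(a),0],[0,0,1]])  # rows: chest axes
def show():
    s=arm.read_state(); print('t',s['clock'],'chest',B@(s['position']-C),'F',B@s['contact_force'],'w',s['gripper_width'])
    return s
if __name__=='__main__':
    s=show(); Rt=R.from_quat(s['ee_rot'])
    if len(sys.argv)>1:
        t=np.array([float(v) for v in sys.argv[1:4]]); g=B.T@t+C
        print('shift',Rt.inv().apply(g-s['position'])/250)
        Rg=R.from_matrix(np.column_stack([-B[0],B[1],-B[2]]))
        print('turn',(Rt.inv()*Rg).as_rotvec()/np.pi)
E
python3 cs.py -245 0 36
```

```text
t 1.4 chest [-452.122  116.313  231.628] F [-1.167 -0.812  0.16 ] w 12.593139047050391
shift [-0.946 -0.089  0.783]
turn [-0.    -0.    -0.133]
```

Request:
arm_command(
  rows=[
    [[-0.19, -0.02, 0.16], [0, 0, -0.03]],
    [[-0.38, -0.04, 0.3], [0, 0, -0.06]],
    [[-0.57, -0.06, 0.45], [0, 0, -0.09]],
    [[-0.75, -0.08, 0.6], [0, 0, -0.11]],
    [[-0.9, -0.09, 0.78], [0, 0, -0.133]],
  ],
)

```text
clock: 1.9
position: [510.3, -213.1, 71.2]
ee_rot: [-0.676, 0.737, -0.001, 0.001]
contact_force: [0.7, 0.2, 0.6]
gripper_width: 0.2
grasp_force: 0.0
```

```bash
python3 - <<'E'
from cs import *
from geo import *
show()
im,d=arm.get_image('scene'); cv2.imwrite('pics/s2.png',im[180:340,120:400].repeat(2,0).repeat(2,1))
P=cloud('scene',d); Q=(P-C)@B.T
x,y,z=np.moveaxis(Q,-1,0)
m=(abs(y)<95)&(x<-120)&(x>-215)&(z>43)&(z<53)
print('panel x pct',np.percentile(x[m],[2,10,50,90,98]))
show()
E
python3 cs.py -245 0 36
```

```text
t 1.9 chest [-286.28   19.36   71.23] F [ 0.31 -0.68  0.6 ] w 0.17294207847366272
panel x pct [-189.72 -188.73 -180.78 -168.64 -132.44]
t 1.95 chest [-282.66   21.07   64.85] F [ 1.31 -0.25 -3.58] w -0.15854816287481963
t 1.95 chest [-282.659   21.075   64.854] F [ 1.313 -0.251 -3.584] w -0.15854816287481963
shift [-0.15  -0.086  0.115]
turn [0.002 0.001 0.001]
```

View pics/s2.png

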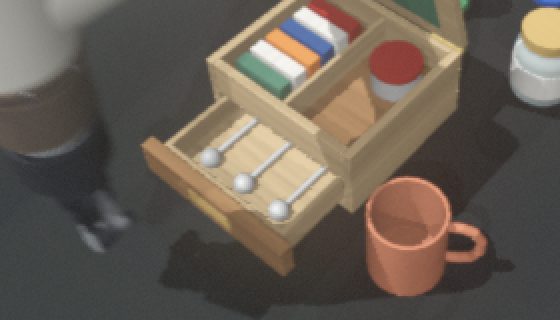

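The crop shows the single chest, with the drawer's brass plate at scene (224,284), the mug clear to the right and the fingertips at (170,297) in front of the drawer. The face sits at about chest x = -190, so the drawer is about 84 mm open.

Request:
arm_command(
  rows=[
    [[-0.05, -0.04, 0.06], [0, 0, 0]],
    [[-0.1, -0.08, 0.11], [0, 0, 0]],
    [[-0.1, -0.08, 0.11], [0, 0, 0]],
  ],
)

```text
clock: 2.25
position: [531.6, -190.5, 42.6]
ee_rot: [-0.675, 0.738, 0.0, -0.0]
contact_force: [0.5, -2.0, -0.5]
gripper_width: -0.1
grasp_force: 0.0
```

```bash
python3 cs.py -205 0 36
```

```text
t 2.25 chest [-261.947    0.008   42.619] F [-1.913 -0.64  -0.523] w -0.10508110909754059
shift [-0.228  0.001  0.026]
turn [ 0.    -0.    -0.001]
```

Request:
arm_command(
  rows=[
    [[-0.1, 0, 0.02], [0, 0, 0]],
    [[-0.19, 0, 0.02], [0, 0, 0]],
    [[-0.23, 0, 0.02], [0, 0, 0]],
    [[-0.26, 0, 0.02], [0, 0, 0]],
    [[-0.28, 0, 0.02], [0, 0, 0]],
  ],
)

```text
clock: 2.75
position: [537.4, -122.0, 39.7]
ee_rot: [-0.675, 0.738, -0.001, 0.0]
contact_force: [-0.3, -2.2, 0.9]
gripper_width: 0.1
grasp_force: 0.8
```

Request:
arm_command(
  rows=[
    [[-0.03, 0, 0], [0, 0, 0]],
    [[-0.06, 0, 0], [0, 0, 0]],
    [[-0.09, 0, 0], [0, 0, 0]],
    [[-0.12, 0, 0], [0, 0, 0]],
    [[-0.15, 0, 0], [0, 0, 0]],
  ],
)

```text
clock: 3.25
position: [540.3, -83.7, 38.9]
ee_rot: [-0.675, 0.738, 0.0, -0.0]
contact_force: [0.1, -2.4, 0.8]
gripper_width: 0.1
grasp_force: 0.9
```

```bash
python3 cs.py -117 0 37
```

```text
t 3.25 chest [-154.825    0.508   38.898] F [-2.35  -0.254  0.793] w 0.0646561532520605
shift [-0.151 -0.001  0.008]
turn [ 0.    -0.    -0.001]
```

Request:
arm_command(
  rows=[
    [[-0.025, 0, 0], [0, 0, 0]],
    [[-0.05, 0, 0], [0, 0, 0]],
    [[-0.075, 0, 0], [0, 0, 0]],
    [[-0.1, 0, 0], [0, 0, 0]],
    [[-0.115, 0, 0], [0, 0, 0]],
  ],
)

```text
clock: 3.75
position: [542.7, -55.1, 38.8]
ee_rot: [-0.675, 0.738, 0.0, -0.0]
contact_force: [-0.4, -1.6, 0.8]
gripper_width: 0.1
grasp_force: 0.8
```

Request:
arm_command(
  rows=[
    [[-0.01, 0, 0], [0, 0, 0]],
    [[-0.02, 0, 0], [0, 0, 0]],
    [[-0.03, 0, 0], [0, 0, 0]],
  ],
)

```text
clock: 4.05
position: [543.3, -48.2, 38.8]
ee_rot: [-0.675, 0.738, 0.0, -0.0]
contact_force: [-0.4, -1.1, 0.9]
gripper_width: 0.1
grasp_force: 0.8
```

```bash
python3 cs.py -117 0 37
```

```text
t 4.05 chest [-119.142    0.532   38.812] F [-1.17   0.265  0.858] w 0.05435909102997254
shift [-0.009 -0.002  0.007]
turn [ 0.    -0.    -0.001]
```

Request:
arm_command(
  rows=[
    [[-0.006, 0, 0], [0, 0, 0]],
    [[-0.012, 0, 0], [0, 0, 0]],
    [[-0.018, 0, 0], [0, 0, 0]],
    [[-0.018, 0, 0], [0, 0, 0]],
  ],
)

```text
clock: 4.45
position: [543.5, -44.7, 38.8]
ee_rot: [-0.675, 0.738, -0.0, -0.001]
contact_force: [0.1, -5.6, 1.2]
gripper_width: -0.2
grasp_force: 3.0
```

```bash
python3 cs.py -117 0 37
```

```text
t 4.45 chest [-115.709    0.573   38.82 ] F [-5.547 -0.608  1.235] w -0.20218204007713345
shift [ 0.005 -0.002  0.007]
turn [ 0.    -0.    -0.001]
```

Request:
arm_command(
  rows=[
    [[-0.005, 0, 0], [0, 0, 0]],
    [[-0.01, 0, 0], [0, 0, 0]],
    [[-0.01, 0, 0], [0, 0, 0]],
  ],
)

```text
clock: 4.75
position: [543.5, -44.5, 38.9]
ee_rot: [-0.675, 0.738, -0.001, -0.002]
contact_force: [1.1, -17.0, -1.6]
gripper_width: 0.0
grasp_force: 8.1
```

```bash
python3 cs.py -150 0 160
```

```text
t 4.75 chest [-115.512    0.658   38.851] F [-16.805  -2.574  -1.615] w 0.04911252534402272
shift [ 0.14  -0.002 -0.484]
turn [ 0.001 -0.001 -0.001]
```

Request:
arm_command(
  rows=[
    [[0.08, 0, 0], [0, 0, 0]],
    [[0.16, 0, 0], [0, 0, 0]],
    [[0.16, 0, -0.2], [0, 0, 0]],
    [[0.16, 0, -0.4], [0, 0, 0]],
    [[0.16, 0, -0.6], [0, 0, 0]],
  ],
)

```text
clock: 5.25
position: [540.6, -81.1, 190.5]
ee_rot: [-0.674, 0.738, 0.0, 0.0]
contact_force: [1.3, 0.6, -0.5]
gripper_width: -0.2
grasp_force: 0.0
```

Request:
arm_command(
  rows=[
    [[0, 0, -0.2], [0, 0, 0]],
    [[0, 0, -0.4], [0, 0, 0]],
    [[-0.1, 0, -0.55], [0, 0, 0]],
    [[-0.3, 0, -0.55], [0, 0, 0]],
    [[-0.5, 0, -0.55], [0, 0, 0]],
  ],
)

```text
clock: 5.75
position: [552.3, 44.9, 328.5]
ee_rot: [-0.674, 0.739, -0.001, 0.003]
contact_force: [1.6, 0.0, 0.6]
gripper_width: -0.1
grasp_force: 0.0
```

```bash
python3 - <<'E'
from cs import *
from geo import *
im,d=arm.get_image('scene'); cv2.imwrite('pics/s3.png',im[180:340,120:400].repeat(2,0).repeat(2,1))
P=cloud('scene',d); Q=(P-C)@B.T
x,y,z=np.moveaxis(Q,-1,0)
m=(abs(y)<95)&(x<-93)&(x>-215)&(z>43)&(z<53)
print('panel x pct',np.percentile(x[m],[2,10,50,90,98]))
E
python3 cs.py 105 0 330
```

```text
panel x pct [-106.83 -106.01 -100.76  -94.71  -93.27]
t 5.8 chest [-19.369  -0.605 326.826] F [ 0.968 -1.491 -0.968] w 0.14934694584466124
shift [-0.498  0.002 -0.01 ]
turn [-0.001  0.001  0.   ]
```

View pics/s3.png

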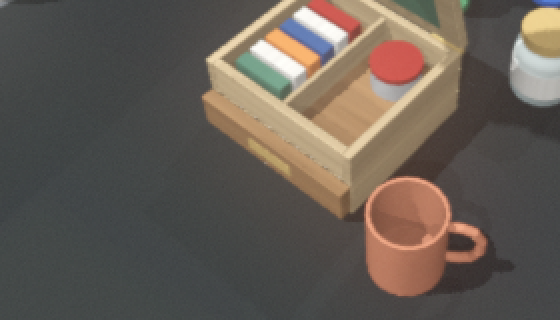

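The crop shows the drawer panel flush against the chest, with the plate at crop (268,155). Its face is at chest x = -106, so it is home. The mug and the tin are in place. Now I'll cross behind the lid.

Request:
arm_command(
  rows=[
    [[-0.18, 0, 0], [0, 0, 0]],
    [[-0.36, 0, 0], [0, 0, 0]],
    [[-0.5, 0, 0], [0, 0, 0]],
    [[-0.5, 0, 0.15], [0, 0, 0]],
    [[-0.5, 0, 0.33], [0, 0, 0]],
  ],
)

```text
clock: 6.3
position: [564.2, 170.5, 244.6]
ee_rot: [-0.676, 0.737, -0.0, 0.003]
contact_force: [0.3, 0.5, -0.9]
gripper_width: 0.5
grasp_force: 0.0
```

```bash
python3 cs.py 74 0 243
python3 - <<'E'
import numpy as np
for th in np.arange(74.3,-1,-6):
    t=np.radians(th); r=150
    print(round(th,1), round(90-r*np.cos(t)+12*np.sin(t)+11*np.sin(t)**0.5 if th>0 else 90-r,1), round(95+r*np.sin(t)+12*np.cos(t),1))
E
```

```text
t 6.3 chest [100.46  -1.58 244.64] F [ 0.516 -0.237 -0.852] w 0.45775463980178666
shift [0.106 0.006 0.006]
turn [-0.002  0.001 -0.001]
74.3 71.8 242.7
68.3 56.3 238.8
62.3 41.2 233.4
56.3 26.8 226.5
50.3 13.1 218.1
44.3 0.2 208.4
38.3 -11.6 197.4
32.3 -22.3 185.3
26.3 -31.8 172.2
20.3 -40.0 158.3
14.3 -46.9 143.7
8.3 -52.5 128.5
2.3 -57.2 113.0
```

Request:
arm_command(
  rows=[
    [[0.04, 0, 0], [0, 0, 0]],
    [[0.07, 0, 0], [0, 0, 0]],
    [[0.09, 0, 0], [0, 0, 0]],
    [[0.11, 0, 0], [0, 0, 0]],
    [[0.12, 0, 0], [0, 0, 0]],
  ],
)

```text
clock: 6.8
position: [561.7, 138.1, 246.2]
ee_rot: [-0.674, 0.738, -0.001, 0.003]
contact_force: [1.0, 1.9, 1.9]
gripper_width: -0.1
grasp_force: 1.0
```

```bash
python3 cs.py 56 0 239
```

```text
t 6.8 chest [ 67.963  -1.875 246.246] F [ 2.009 -0.841  1.856] w -0.09148509972764862
shift [0.048 0.007 0.029]
turn [-0.002  0.001 -0.002]
```

Request:
arm_command(
  rows=[
    [[0.022, 0, 0.008], [0, 0, 0]],
    [[0.044, 0, 0.018], [0, 0, 0]],
    [[0.066, 0, 0.028], [0, 0, 0]],
    [[0.088, 0, 0.04], [0, 0, 0]],
    [[0.108, 0, 0.052], [0, 0, 0]],
  ],
)

```text
clock: 7.3
position: [557.7, 110.5, 230.6]
ee_rot: [-0.675, 0.738, 0.0, -0.0]
contact_force: [0.1, 0.8, 2.2]
gripper_width: 0.4
grasp_force: 1.0
```

```bash
python3 cs.py 13 0 218
```

```text
t 7.3 chest [ 40.201  -0.244 230.586] F [ 0.822 -0.026  2.182] w 0.385619987547594
shift [0.109 0.    0.05 ]
turn [ 0.    -0.    -0.001]
```

Good contact. I'll continue along the arc.

Request:
arm_command(
  rows=[
    [[0.022, 0, 0.009], [0, 0, 0]],
    [[0.044, 0, 0.019], [0, 0, 0]],
    [[0.066, 0, 0.029], [0, 0, 0]],
    [[0.088, 0, 0.04], [0, 0, 0]],
    [[0.109, 0, 0.05], [0, 0, 0]],
  ],
)

```text
clock: 7.8
position: [555.1, 83.5, 217.9]
ee_rot: [-0.675, 0.738, 0.0, -0.0]
contact_force: [-0.4, 1.0, -0.1]
gripper_width: 0.1
grasp_force: 0.7
```

```bash
python3 cs.py -11.6 0 197.4
```

```text
t 7.8 chest [ 13.054   0.022 217.875] F [ 0.946  0.471 -0.091] w 0.1301226926932078
shift [ 0.099 -0.001  0.082]
turn [ 0.    -0.    -0.001]
```

Request:
arm_command(
  rows=[
    [[0.018, 0, 0.016], [0, 0, 0]],
    [[0.038, 0, 0.032], [0, 0, 0]],
    [[0.058, 0, 0.05], [0, 0, 0]],
    [[0.079, 0, 0.066], [0, 0, 0]],
    [[0.099, 0, 0.082], [0, 0, 0]],
  ],
)

```text
clock: 8.3
position: [553.2, 59.1, 197.4]
ee_rot: [-0.675, 0.738, 0.0, 0.0]
contact_force: [-0.1, 0.7, -0.1]
gripper_width: 0.1
grasp_force: 0.6
```

```bash
python3 cs.py -31.8 0 172.2
```

```text
t 8.3 chest [-11.441  -0.176 197.388] F [ 0.692  0.162 -0.087] w 0.1329178138972443
shift [0.081 0.    0.101]
turn [-0.     0.    -0.001]
```

Force is low, so I'll check the lid angle from depth before going on.

```bash
cat > lid.py <<'E'
from cs import *
from geo import *
def lid():
  for n in ('scene','top'):
    im,d=arm.get_image(n); Q=(cloud(n,d)-C)@B.T; x,y,z=np.moveaxis(Q,-1,0)
    m=(abs(y)>35)&(abs(y)<97)&(x>-100)&(x<80)&(z>97)&(z<290)
    q=Q[m]; t=np.degrees(np.arctan2(q[:,2]-95,90-q[:,0]))
    print(n,len(q),'ang pct',np.percentile(t,[5,25,50,75,95]), 'maxz',np.percentile(z[m],98))
  cv2.imwrite('pics/%s.png'%sys.argv[1],arm.get_image('scene')[0]) if len(sys.argv)>1 else 0
  show()
lid()
E
python3 lid.py s4
```

```text
scene 1617 ang pct [38.99 41.98 43.54 53.97 60.85] maxz 288.6791275609623
top 1742 ang pct [40.52 42.73 43.94 45.98 55.81] maxz 288.09398360838014
t 8.45 chest [-11.84   0.14 197.36] F [-0.63  0.48  0.48] w -0.04776034149035313
```

View pics/s4.png

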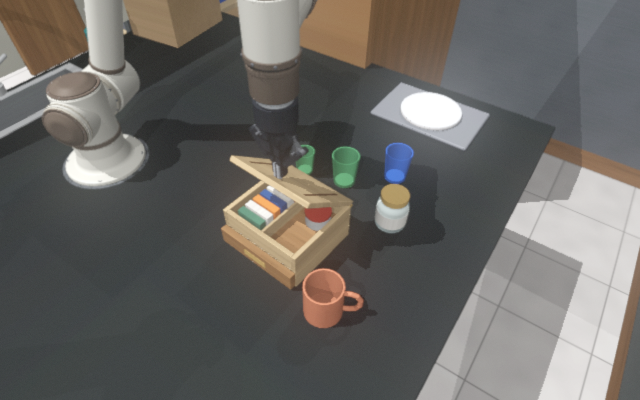

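The picture shows the lid half down, its edge running from (235,160) to (330,207), with the fingertips on its outer face near (279,172). The lid follows at about 39°, so I'll continue.

Request:
arm_command(
  rows=[
    [[0.016, 0, 0.02], [0, 0, 0]],
    [[0.032, 0, 0.04], [0, 0, 0]],
    [[0.049, 0, 0.06], [0, 0, 0]],
    [[0.065, 0, 0.08], [0, 0, 0]],
    [[0.081, 0, 0.101], [0, 0, 0]],
  ],
)

```text
clock: 8.95
position: [551.3, 39.0, 172.1]
ee_rot: [-0.675, 0.738, 0.0, -0.0]
contact_force: [0.2, 0.9, 0.6]
gripper_width: 0.2
grasp_force: 0.5
```

Request:
arm_command(
  rows=[
    [[0.008, 0, 0.018], [0, 0, 0]],
    [[0.016, 0, 0.036], [0, 0, 0]],
    [[0.024, 0, 0.054], [0, 0, 0]],
    [[0.031, 0, 0.072], [0, 0, 0]],
    [[0.037, 0, 0.09], [0, 0, 0]],
  ],
)

```text
clock: 9.45
position: [550.4, 29.8, 149.8]
ee_rot: [-0.675, 0.738, 0.0, -0.0]
contact_force: [-0.5, -0.8, -0.1]
gripper_width: 0.1
grasp_force: 0.5
```

```bash
python3 cs.py -52.5 0 128.5
```

```text
t 9.45 chest [-40.884   0.067 149.773] F [-0.857  0.463 -0.06 ] w 0.10559368765595432
shift [ 0.046 -0.     0.085]
turn [ 0.    -0.    -0.001]
```

Request:
arm_command(
  rows=[
    [[0.006, 0, 0.014], [0, 0, 0]],
    [[0.012, 0, 0.028], [0, 0, 0]],
    [[0.018, 0, 0.042], [0, 0, 0]],
    [[0.024, 0, 0.056], [0, 0, 0]],
    [[0.03, 0, 0.07], [0, 0, 0]],
  ],
)

```text
clock: 9.95
position: [550.0, 22.5, 132.4]
ee_rot: [-0.675, 0.738, -0.0, 0.0]
contact_force: [0.3, 0.2, -0.4]
gripper_width: 0.0
grasp_force: 0.5
```

Request:
arm_command(
  rows=[
    [[0.004, 0, 0.01], [0, 0, 0]],
    [[0.008, 0, 0.02], [0, 0, 0]],
    [[0.012, 0, 0.03], [0, 0, 0]],
    [[0.015, 0, 0.038], [0, 0, 0]],
    [[0.018, 0, 0.046], [0, 0, 0]],
  ],
)

```text
clock: 10.45
position: [549.5, 18.0, 121.0]
ee_rot: [-0.675, 0.738, -0.0, 0.0]
contact_force: [0.7, 0.2, 0.9]
gripper_width: -0.4
grasp_force: 0.4
```

```bash
python3 lid.py; python3 cs.py -58 0 107
```

```text
scene 3409 ang pct [ 8.28  9.49 11.69 28.88 48.12] maxz 276.4242807480146
top 1844 ang pct [ 9.12 10.25 12.3  20.71 41.14] maxz 215.4943891252991
t 10.55 chest [-52.91   0.21 120.84] F [-0.43  0.04  0.06] w 0.15647213538468444
t 10.55 chest [-52.912   0.207 120.838] F [-0.433  0.042  0.058] w 0.15647213538468444
shift [ 0.02  -0.001  0.055]
turn [ 0.    -0.    -0.001]
```

Request:
arm_command(
  rows=[
    [[0.001, 0, 0.006], [0, 0, 0]],
    [[0.003, 0, 0.012], [0, 0, 0]],
    [[0.004, 0, 0.018], [0, 0, 0]],
    [[0.005, 0, 0.024], [0, 0, 0]],
    [[0.007, 0, 0.03], [0, 0, 0]],
  ],
)

```text
clock: 11.05
position: [549.4, 16.3, 113.5]
ee_rot: [-0.675, 0.738, -0.0, 0.0]
contact_force: [-0.6, 0.9, 1.0]
gripper_width: 0.1
grasp_force: 0.4
```

Request:
arm_command(
  rows=[
    [[0, 0, 0.004], [0, 0, 0]],
    [[0, 0, 0.008], [0, 0, 0]],
    [[0, 0, 0.012], [0, 0, 0]],
    [[0, 0, 0.016], [0, 0, 0]],
    [[0, 0, 0.02], [0, 0, 0]],
  ],
)

```text
clock: 11.55
position: [549.3, 16.2, 108.6]
ee_rot: [-0.675, 0.738, -0.0, -0.0]
contact_force: [-0.4, -0.1, 0.5]
gripper_width: 0.2
grasp_force: 0.5
```

```bash
python3 cs.py -58 0 107
```

```text
t 11.55 chest [-54.533   0.026 108.59 ] F [-0.15   0.404  0.475] w 0.216139141459235
shift [ 0.014 -0.     0.006]
turn [ 0.    -0.    -0.001]
```

Request:
arm_command(
  rows=[
    [[0, 0, 0.003], [0, 0, 0]],
    [[0, 0, 0.006], [0, 0, 0]],
    [[0, 0, 0.009], [0, 0, 0]],
    [[0, 0, 0.012], [0, 0, 0]],
    [[0, 0, 0.012], [0, 0, 0]],
  ],
)

```text
clock: 12.05
position: [549.4, 16.2, 107.0]
ee_rot: [-0.675, 0.738, -0.0, 0.0]
contact_force: [-1.8, -0.3, 8.2]
gripper_width: -0.0
grasp_force: 4.2
```

```bash
python3 cs.py -58 0 107
```

```text
t 12.05 chest [-54.467  -0.012 107.021] F [-0.404  1.728  8.184] w -0.04435552335547887
shift [ 0.014 -0.     0.   ]
turn [-0.    -0.    -0.001]
```

Request:
arm_command(
  rows=[
    [[0, 0, 0.004], [0, 0, 0]],
    [[0, 0, 0.006], [0, 0, 0]],
    [[0, 0, 0.006], [0, 0, 0]],
  ],
)

```text
clock: 12.35
position: [549.4, 16.2, 107.0]
ee_rot: [-0.675, 0.738, -0.001, 0.0]
contact_force: [-5.6, 0.6, 15.6]
gripper_width: 0.1
grasp_force: 7.8
```

Request:
arm_command(
  rows=[
    [[0, 0, -0.03], [0, 0, 0]],
    [[0, 0, -0.1], [0, 0, 0]],
    [[0, 0, -0.25], [0, 0, 0]],
    [[0, 0, -0.4], [0, 0, 0]],
    [[0, 0, -0.5], [0, 0, 0]],
  ],
)

```text
clock: 12.85
position: [550.1, 16.5, 231.8]
ee_rot: [-0.675, 0.738, -0.001, 0.001]
contact_force: [1.0, 0.4, 0.9]
gripper_width: -0.0
grasp_force: 0.0
```

Request:
arm_command(
  rows=[
    [[0.15, 0, 0], [0, 0, 0]],
    [[0.3, 0, 0], [0, 0, 0]],
    [[0.5, 0, 0], [0, 0, 0]],
    [[0.6, 0, 0], [0, 0, 0]],
    [[0.6, 0, 0], [0, 0, 0]],
  ],
)

```text
clock: 13.35
position: [535.2, -135.6, 228.7]
ee_rot: [-0.673, 0.74, 0.0, -0.0]
contact_force: [0.0, 0.3, -1.0]
gripper_width: -0.1
grasp_force: 0.0
```

Run:
```python
from cs import *
from geo import *
for n in ('scene','top'):
    im,d=arm.get_image(n); cv2.imwrite('pics/%s5.png'%n,im); Q=(cloud(n,d)-C)@B.T; x,y,z=np.moveaxis(Q,-1,0)
    for a in (-80,-40,0,40,80):
        m=(abs(y)<90)&(abs(x-a)<8)&(z<125)&(z>60); print(n,a,m.sum(),np.percentile(z[m],[10,50,90]) if m.sum() else '')
    m=(abs(y)<90)&(x<-85)&(x>-160)&(z>43)&(z<53); print('panel',np.percentile(x[m],[2,50]) if m.sum() else '')
show()
```

```text
scene -80 576 [104.54 105.98 107.54]
scene -40 529 [104.54 106.04 107.51]
scene 0 497 [104.67 106.15 107.53]
scene 40 459 [104.47 105.94 107.36]
scene 80 420 [104.15 105.85 107.25]
panel [-106.75  -98.85]
top -80 155 [106.13 107.57 109.32]
top -40 453 [106.35 107.89 109.35]
top 0 826 [106.29 107.77 109.24]
top 40 827 [106.47 107.89 109.32]
top 80 828 [106.32 107.74 109.19]
panel [-104.91 -102.82]
t 13.45 chest [-204.6    0.8  228.8] F [0.5  0.15 0.22] w -0.3421993407852849
```

View pics/scene5.png

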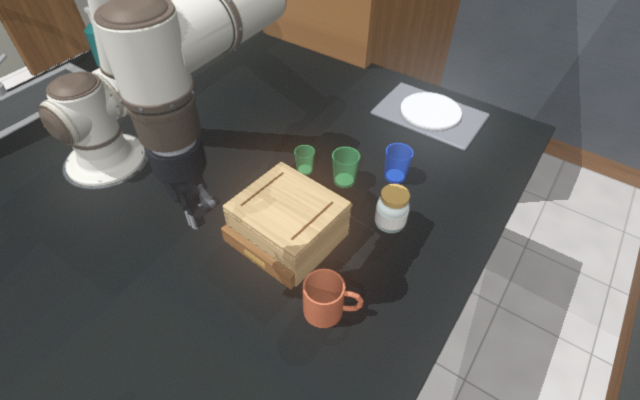

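The lid lies flat at about 107 mm (scene (288,210)) and the drawer is home (259,262). The mug (324,299), the glass (346,168) and the jar (393,208) haven't moved, and the arm is clear, so I'm handing in.

```bash
python3 -c "
from bench import arm
print(arm.job_done())"
```

```text
the job is handed in; nothing more can be done
None
```

The tea chest is closed and handed in: I pushed the drawer fully home first, then lowered the lid slowly until it lay flat and shut. The mug, glass and jar stand where they were; the tin hadn't moved when last seen, before the lid covered it.

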